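# Lock the grind setting of a countertop mill with its lock pin

## Robot

A 6-joint arm with a two-finger parallel gripper is mounted at the origin on a cart in front of the work surface, level with it; the furniture and walls round the work are solid. World frame = base frame: x ahead of the robot, y to its left, z up, the work surface at z = 0. Lengths are in m, angles in rad, forces in N, time in s.
With the tool pointing down it reaches from about 0.375 to 0.975 m from the base axis. Payload 3.8 kg.
Tool frame: the origin (TCP) lies between the finger pads; the fingertips stand 17 mm ahead of it and the grasp point (between the pads) lies 2 mm behind it; z points along the fingers, y is the line along which they close (so a half turn about z gives the same grasp; the last joint's range is limited). The gripper opens to 85 mm and grips with 20 to 120 N. Pads are 22 mm wide; open, the fingers measure 114 mm over their backs; the gripper's body (76 mm by 85 mm) begins 54 mm behind the grasp point. The pads swing forward as they close: fully open they stand 13 mm farther back than shut.
Start: joints at [1.264, 0.264, 1.604, -0, 1.274, -0.037], TCP at [0.18, 0.651, 0.248] pointing down, gripper open.
Joint ranges: [-2.63, 2.63], [-0.94, 2.18], [0.31, 2.57], [-1.31, 4.45], [0, 2.66], [-2.55, 2.55]. Speed limits (rad/s): [2.57, 2.57, 3.14, 3.14, 3.14, 3.14].

## Interface

Orientations are given as a rotation vector (axis times angle).
In Python, from workcell import bot gives the robot as it stands.
- The arm moves only by the tool play_rows, never from a script. Its argument "steps" is one flat list of numbers, 4 for each row, row after row: the shift along the tool's x, y, z in m, then the turn about the tool's z in rad. A call has 1 to 10 rows; each row is the pose to reach, as a shift and turn from the pose commanded when the call began, along the tool's axes at that moment; what a row does not reach only later rows make up. A row lasts 1/8 s, in which the tool goes at most 62.5 mm and 10.7 degrees, less where a joint would pass 70% of its speed; a pose out of reach is approached as far as the arm can. A call with a gripper value outside its range is refused whole. "jaw" is the closure in counts, from 0 (fully open) to 255 (shut), set as the call begins (left out, the last holds). The fingers move at their own pace and stop on an object; "grip_force" is the grip in N (left out, the last holds). Time passes only in rows, so rows that repeat a pose let the fingers close. It gives the time, the measured TCP pose, the force, the opening and the grip force at its end, in the units of the state.
- bot.read_state(): the state, without advancing time (a new reading comes with each control period).
- bot.read_camera(name): name is "side" or "top"; returns a dict with "pixels" (420x560x3 uint8, blue, green, red), "mtx" (3x3 intrinsics, pixels), "dist" ([k1, k2, p1, p2, k3] as OpenCV has them; the pictures are not rectified), "R" (3x3) and "t" (3): a world point X has camera coordinates R X + t. Camera axes: x right, y down, z forward; pixel columns grow to the right and rows downward; lengths in m; the calibration is good to about 2 mm. A picture is of the moment at which its call begins. There is no depth.
- bot.finish_job(): hands the job in; it is judged then, once.
The state is a dict: "time": time; "q": joint angles; "joint_vel": joint speeds; "joint_torque": joint torques, N m; "tool_pos": TCP position; "tcp_rot": TCP orientation; "wrist_force": force on the tool from outside, world axes, zero at the start; "torque": the same for the moment, N m; "width": opening from 0.0 (shut) to 1.0 (fully open); "grip_force": force on a finger pad.
Only numpy, scipy, OpenCV 4.12 (cv2) and the standard library are available. Lean on these libraries where they do the work, as an engineer would, in place of code of your own. Each camera call takes 0.05 s, during which the arm holds its last target. There are 200 camera calls.

## Task

Lock the mill's grind setting: take the yellow-headed lock pin from its wooden block, stand it in the hole in the mill's top plate and let go, so that it rests on the loose collar inside. Then turn the black knob clockwise, feeling for the pin, until the collar's hidden hole comes under the pin and it drops in; stop there, without forcing the knob against the pin, and press the pin gently down until its head sits on the plate. Leave everything else where it stands.

Things in the scene. Friction and masses are not known exactly. Their poses are not given: they have to be found in the camera images.
- mill: Mill base, fixed to the worktop: red square housing 150 x 150 mm with a 20 mm thick aluminium top plate, upper face 77 mm above the worktop. Origin: centre of the underside, z up, dark drawer front towards its own -x. A round black knob stands in the middle of the plate; the lock hole is 56 mm from the knob axis towards its own -y. A hidden loose collar inside turns with the knob.
- lock_bore (a point): Centre of the mouth of the lock hole, in the plate's upper face: vertical, 11.5 mm wide, 3 mm countersink, 20 mm guide. Axes as mill. Tip of the pin below this point: 21 mm standing on the collar, about 36 to 41 mm once dropped into the collar's hole, 54 mm fully home. Pressing on the pin with over about 25 N, or turning the knob against the caught pin with over about 0.5 N m, does damage.
- knob_grip (a point): Point on the knob's vertical axis, 102 mm above the worktop, where it is gripped. The knob is a black six-lobed star knob, 44 mm across its lobes (40 mm across two flat sides), from 86 to 114 mm above the worktop; its six equal lobes do not show where the collar's hole is. The pin's axis is 56 mm from it.
- pin: Lock pin, 50 to 85 g: steel shank 10 mm in diameter and 54 mm long with a 4 mm chamfer at the foot, and on it a yellow round head 20 mm in diameter and 20 mm high (74 mm in all). Origin: centre of the foot (tip); z along the pin towards the head. It starts upright in the block, its tip 10 mm above the worktop.
- pin_tip (a point): Foot of the lock pin, on its axis (same point as the pin's origin).
- pin_block: Fixed light-wood block, 62 x 62 x 40 mm high, with a 12.5 mm hole 30 mm deep in the middle, in which the pin stands at the start. Origin: centre of the underside.
- pepper_grinder: Bystander: pepper grinder with steel head, 54 mm in diameter, 136 mm high. Origin: centre of its foot. To be left alone.
- mug_blue: Bystander: white mug with green inside, 86 x 122 x 96 mm high with handle. Origin: centre of its foot. To be left alone.
- spice_jar1: Bystander: small spice jar with green cap, 46 mm in diameter, 106 mm high. Origin: centre of its foot. To be left alone.
- sill_bowl: Bystander: small bowl with dark blue diamonds, 73 x 91 x 46 mm high. Origin: centre of its foot. To be left alone.
- cut_teaspoon: Bystander: teaspoon lying flat, 139 x 30 x 10 mm. Origin: its middle, underside. To be left alone.
- collar_top (a point): Fixed point in the hole's axis at the level of the hidden collar's flat top, 21 mm below the plate's upper face. The collar, 8 mm thick, has one 12 mm hole, 56 mm from the knob axis; at the start it needs 30 to 100 degrees of clockwise turning (from above) to come under the lock hole. Not measured. A spring of 3 N m/rad couples knob and collar. Turning friction 0.06 N m, hard stops at both ends.
- clips (a point): Fixed point in the hole's axis, 34.5 mm below the plate's upper face: two hidden spring clips below the collar. When the collar's hole comes round, the pin drops some 14 to 20 mm by its own weight and stops on the clips; pushing it the last 13 to 18 mm takes about 2 to 8 N, and the clips then hold it.

How it is judged:
On the way, in this order (a step that is already met when the one before it is completed fails the run):
1. the pin stands in the lock hole, let go, resting on the collar (horizontal distance between pin_tip and lock_bore below 0.005 m and z of pin_tip in the frame of lock_bore between -0.026 and -0.017 m and contact force between the fingers and pin below 0.1 N), for 0.2 s.
2. the knob has been turned until the pin has dropped through the collar (horizontal distance between pin_tip and lock_bore below 0.005 m and z of pin_tip in the frame of lock_bore below -0.03 m), for 0.1 s.
At the end, for the whole second after the job is handed in: The pin is upright (within 6 degrees) and at rest in the lock hole, within 5 mm of its axis, through the collar and home: its tip at least 51.5 mm below the plate's face, that is its head sits on the plate to within 2.5 mm (horizontal distance between pin_tip and lock_bore below 0.005 m and z of pin_tip in the frame of lock_bore below -0.0515 m and angle between pin's own z axis and vertical below 0.1 rad and linear speed of pin below 0.02 m/s); the robot touches nothing.
It fails at once if the pin is forced against the mill, its collar and clips with more than 40 N, added up over all contacts (contact force between pin and mill above 40 N).
It fails at once if the knob is forced against the caught pin: with the fingers on the knob, the contact forces on the pin in the mill add up to more than 22 N (about 0.6 N m at the knob) (contact force between the fingers and mill above 2 N and contact force between pin and mill above 22 N).
It fails at once if a bystander is moved by more than 20 mm (distance of any of pepper_grinder, mug_blue, spice_jar1, sill_bowl, cut_teaspoon from where it was at the start of the episode above 0.02 m).
It also fails if it takes over 72 s, if anything falls off the work surface, if the arm or the gripper's body presses on something with over 40 N, if the wrist force passes 120 N, or if a joint passes its speed limit or range.

## Working session

There is one attempt and no reset: what is moved stays moved. The work goes in short steps, Python scripts to look and compute and a tool call to move; the robot and the scene stay as the last step left them, time stands still between calls to the robot, and variables do not carry over. Pictures are saved under pics/ and viewed, at most 10 in all, crops included, and the job is handed in when it is done.

Besides the shell and the picture viewer there is one more tool, called after ">>>" as name(argument=value, ...) on one line, values as JSON. play_rows: Moves the arm, as the interface text tells. Its arguments: {"type":"object","properties":{"steps":{"type":"array"},"jaw":{"type":"number"},"grip_force":{"type":"number"}},"required":["steps"]}

```bash
mkdir -p pics
python3 - <<'E'
from workcell import bot
import cv2
s=bot.read_state(); print({k:s[k] for k in s})
for n in("top","side"):
    c=bot.read_camera(n); cv2.imwrite(f"pics/{n}0.png",c["pixels"]); print(n,c["mtx"],c["dist"],c["R"],c["t"])
E
```

```text
{'time': 0.0, 'q': array([ 1.26407949e+00,  2.64772965e-01,  1.60537111e+00,  7.69920661e-06,
        1.27369986e+00, -3.68966994e-02]), 'joint_vel': array([-0.00045943,  0.00193785,  0.00036478, -0.00044   , -0.0019756 ,
        0.00103055]), 'joint_torque': array([ 1.68099145e-03, -5.15106654e+01, -3.67323089e+01,  1.52803773e-05,
        1.27384550e-02,  3.83652491e-06]), 'tool_pos': array([0.17971508, 0.64991883, 0.24695019]), 'tcp_rot': array([-0.4224985 , -3.11265539,  0.00348184]), 'wrist_force': array([-1.09421637,  0.62503003, -0.04577241]), 'torque': array([0.00413953, 0.05298313, 0.03332687]), 'grip_force': 0.0, 'width': 0.9978860407662977}
top [[413.8543011    0.         283.51397982]
 [  0.         413.8543011  208.8696958 ]
 [  0.           0.           1.        ]] [0.00820517 0.         0.         0.         0.        ] [[-0.00958023 -0.99993874  0.00554348]
 [-0.99313709  0.00886855 -0.11661931]
 [ 0.116563   -0.00662267 -0.99316122]] [-0.00730581  0.53162997  1.25765224]
side [[443.85013414   0.         273.88680035]
 [  0.         443.85013414 211.94765928]
 [  0.           0.           1.        ]] [-0.07111165  0.          0.          0.          0.        ] [[-0.88703056 -0.46166588 -0.00643433]
 [-0.19622919  0.38957008 -0.89984958]
 [ 0.41793647 -0.79693147 -0.43615289]] [0.47586015 0.19299172 1.02938148]
```

View pics/top0.png

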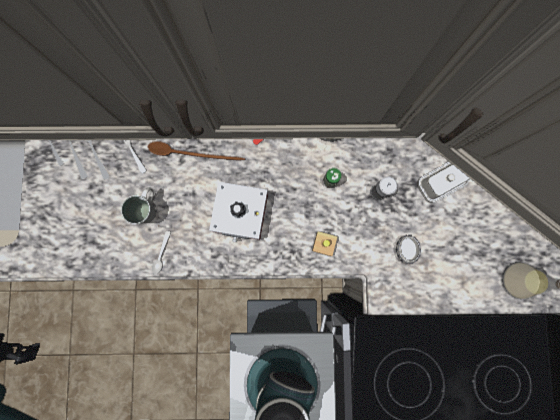

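View pics/side0.png

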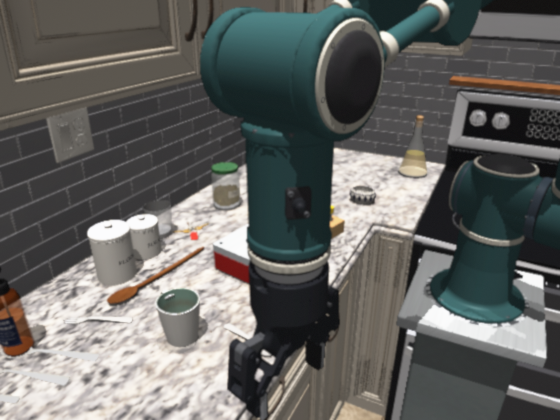

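```bash
cat > h.py <<'E'
import numpy as np, cv2
from workcell import bot
def ray(c,uv,z):
    n=cv2.undistortPoints(np.array([[uv]],float),c["mtx"],c["dist"])[0,0]
    d=c["R"].T@np.array([n[0],n[1],1]); o=-c["R"].T@c["t"]
    return o+d*(z-o[2])/d[2]
def proj(c,X):
    return cv2.projectPoints(np.array(X,float).reshape(-1,3),cv2.Rodrigues(c["R"])[0],c["t"],c["mtx"],c["dist"])[0][:,0]
E
python3 - <<'E'
from h import *
c=bot.read_camera("top");p=c["pixels"]
cv2.imwrite("pics/crop1.png",cv2.resize(p[170:270,200:350],None,fx=5.33,fy=5.33,interpolation=cv2.INTER_CUBIC))
E
```

```text
(no output)
```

View pics/crop1.png

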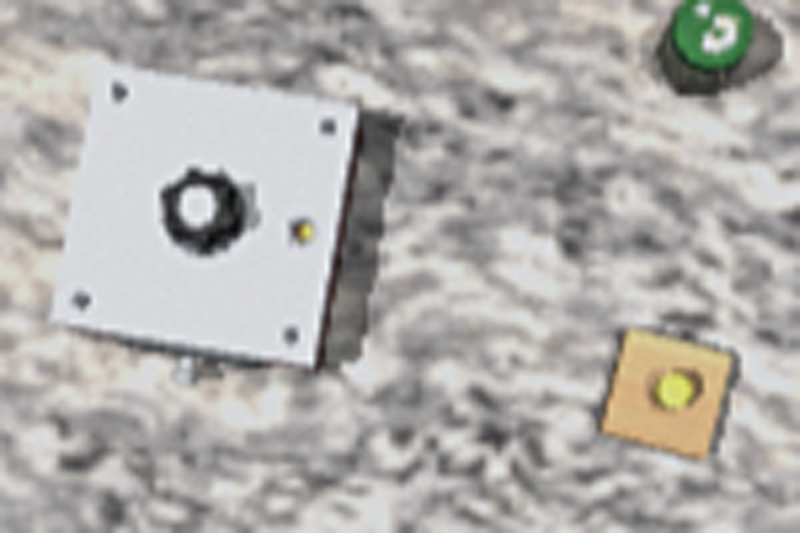

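```bash
cat > m.py <<'E'
from h import *
c=bot.read_camera("top");p=c["pixels"].astype(int)
hsv=cv2.cvtColor(c["pixels"],cv2.COLOR_BGR2HSV)
y=((hsv[...,0]>24)&(hsv[...,0]<34)&(hsv[...,1]>150)&(hsv[...,2]>100))
def cen(m,b):
    r0,r1,c0,c1=b; s=np.zeros(m.shape,bool); s[r0:r1,c0:c1]=m[r0:r1,c0:c1]; v,u=np.nonzero(s); return np.array([u.mean(),v.mean()]),len(u)
a,n=cen(y,(230,260,310,340)); print("pin px",a,n,"head top",ray(c,a,.084))
s=lambda q:(np.array(q)+.5)/5.333-.5+[200,170]
C=[ray(c,s(q),.077) for q in [(103,66),(358,105),(320,369),(52,320)]]
S=[ray(c,s(q),.077) for q in [(119,91),(328,126),(291,334),(81,299)]]
for P in(C,S): 
    P=np.array(P); e=P[1]-P[0]+P[2]-P[3]; print(P.mean(0),[np.linalg.norm(P[i]-P[i-1])*1e3 for i in range(4)],"yaw",np.degrees(np.arctan2(e[1],e[0]))+90)
hole=ray(c,s((302,231)),.077); kt=ray(c,s((203,209)),.110)
print("hole",hole,"knob",kt, np.linalg.norm((hole-kt)[:2]), np.degrees(np.arctan2(*(hole-kt)[1::-1]))+90)
B=np.array([ray(c,s(q),.04) for q in [(625,330),(737,350),(709,459),(600,432)]]); print("block",B.mean(0),[np.linalg.norm(B[i]-B[i-1])*1e3 for i in range(4)])
E
python3 m.py
```

```text
pin px [329. 242.] 1 head top [ 0.4254306  -0.14551786  0.084     ]
[0.52473883 0.12265692 0.077     ] [np.float64(146.39089319916968), np.float64(146.2723495436921), np.float64(150.58677973199875), np.float64(152.40424996340502)] yaw -10.101448607744203
[0.52598749 0.12463881 0.077     ] [np.float64(119.52908401539413), np.float64(120.03580767126968), np.float64(119.29653346546591), np.float64(119.2515984849254)] yaw -10.048006299959425
hole [0.51469445 0.07001022 0.077     ] knob [0.523731   0.12219898 0.11      ] 0.052965321695796444 -9.823443807527369
block [ 0.42343603 -0.13766443  0.04      ] [np.float64(60.364912455965204), np.float64(65.42951713400834), np.float64(64.64628831570457), np.float64(64.1649295776879)]
```

```bash
cat >> h.py <<'E'
from scipy.spatial.transform import Rotation as Ro
def go(x,y,z,yang=None):
    "shift in tool axes to world target; yang=deg of tool y line in world"
    s=bot.read_state(); R=Ro.from_rotvec(s["tcp_rot"]).as_matrix()
    d=R.T@(np.array([x,y,z])-s["tool_pos"]); cur=np.degrees(np.arctan2(R[1,1],R[0,1]))
    t=0 if yang is None else -((yang-cur+90)%180-90)
    print("shift",d.round(4),"turn",np.radians(t).round(4),"| y ang",cur.round(2),"tilt",np.degrees(np.arccos(-R[2,2])).round(2),"q6",s["q"][5].round(3),"pos",s["tool_pos"].round(4))
E
cat > a.py <<'E'
from h import *
c=bot.read_camera("top")
s=lambda q:(np.array(q)+.5)/5.333-.5+[200,170]
hsv=cv2.cvtColor(c["pixels"],cv2.COLOR_BGR2HSV)[232:252,316:338]
w=((hsv[...,0]>22)&(hsv[...,0]<36)&(hsv[...,1]>130)); print(hsv[9:14,8:15].tolist()[2]); 
v,u=np.nonzero((hsv[...,0]>=26)&(hsv[...,0]<36)&(hsv[...,1]>120)); print(len(u),u.mean()+316,v.mean()+232, ray(c,(u.mean()+316,v.mean()+232),.082))
print(ray(c,s((676,389)),.084))
go(.42,.1,.247,-10);
E
python3 a.py
```

```text
[[31, 120, 224], [31, 120, 219], [30, 122, 217], [31, 127, 218], [31, 132, 222], [29, 143, 191], [20, 103, 119]]
25 326.48 242.52 [ 0.42403485 -0.1382439   0.082     ]
[ 0.4239222  -0.13764415  0.084     ]
shift [-0.3782 -0.4663  0.0011] turn 1.4756 | y ang 74.54 tilt 0.06 q6 -0.037 pos [0.1798 0.6503 0.2476]
```

>>> play_rows(steps=[-0.038, -0.047, 0, 0.148, -0.076, -0.093, 0, 0.295, -0.113, -0.14, 0, 0.443, -0.151, -0.187, 0, 0.59, -0.189, -0.233, 0, 0.738, -0.227, -0.28, 0, 0.886, -0.265, -0.326, 0, 1.033, -0.303, -0.373, 0, 1.18, -0.34, -0.42, 0, 1.328, -0.378, -0.466, 0, 1.476], jaw=100)

```text
time: 1.5
tool_pos: [0.4205, 0.0989, 0.2486]
tcp_rot: [2.412, 2.013, 0.002]
wrist_force: [1.0, 0.9, 0.3]
width: 0.605
grip_force: 0.0
```

```bash
python3 -c "
from h import *
print(bot.read_state()['width']);go(.424,-.138,.14,-10);go(.424,-.138,.14,80)"
```

```text
0.6053284070728635
shift [-0.2325  0.0457  0.1085] turn -0.0053 | y ang -10.3 tilt 0.08 q6 0.353 pos [0.4205 0.0989 0.2486]
shift [-0.2325  0.0457  0.1085] turn 1.5655 | y ang -10.3 tilt 0.08 q6 0.353 pos [0.4205 0.0989 0.2486]
```

>>> play_rows(steps=[-0.058, 0.011, 0, 0, -0.116, 0.023, 0, 0, -0.174, 0.034, 0, 0, -0.2325, 0.0457, 0.04, 0, -0.2325, 0.0457, 0.1, 0, -0.2325, 0.0457, 0.1085, 0, -0.2325, 0.0457, 0.1085, 0])

```text
time: 2.38
tool_pos: [0.4242, -0.1356, 0.1397]
tcp_rot: [-2.405, -2.018, 0.001]
wrist_force: [0.1, -0.2, 0.4]
width: 0.603
grip_force: 0.0
```

Run:
```python
from h import *
go(.424,-.138,.072,-10)
c=bot.read_camera("side");p=c["pixels"]
u,v=proj(c,[.424,-.138,.1])[0].astype(int);print(u,v)
h=proj(c,[[.5162,.0695,.077],[.526,.1246,.114]]);print(h)
cv2.imwrite("pics/s1.png",cv2.resize(p[150:310,200:400],None,fx=4,fy=3.75,interpolation=cv2.INTER_CUBIC) )
```

```text
shift [-0.0024  0.0004  0.0677] turn -0.0001 | y ang -10.0 tilt 0.11 q6 -0.191 pos [ 0.4242 -0.1356  0.1397]
330 200
[[268.28020142 230.94241036]
 [254.13318187 226.36013412]]
```

View pics/s1.png

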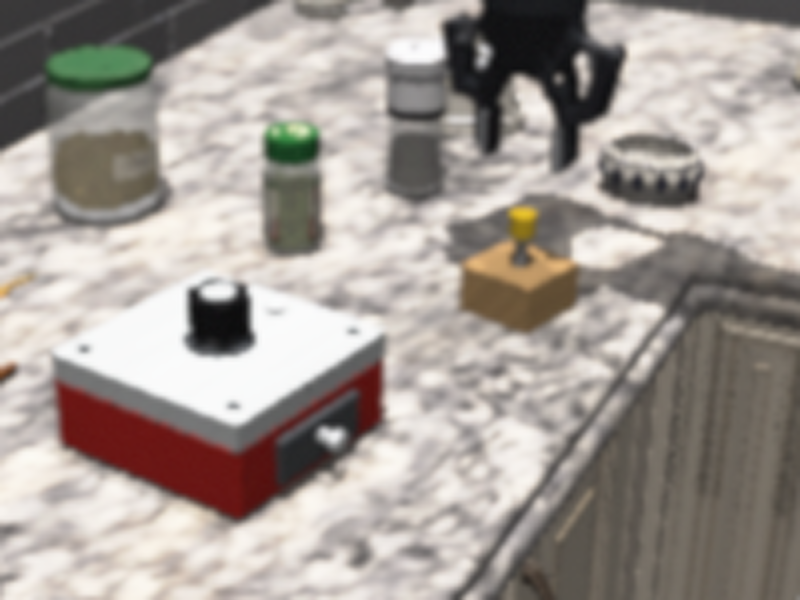

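Run:
```python
from h import *
c=bot.read_camera("side")
s=lambda q:((q[0]+.5)/4-.5+200,(q[1]+.5)/3.75-.5+150)
print("pin",ray(c,s((523,223)),.074),"hole",ray(c,s((275,311)),.077))
for q in[(84,349),(353,331),(233,406)]:print("screw",ray(c,s(q),.077))
C=np.array([ray(c,s(q),.077) for q in[(55,352),(385,338),(238,450)]]);print(C)
m=Ro.from_euler('z',-10.05,degrees=True).as_matrix()
print([ (np.array([.526,.1246,.077])+m@np.array([a*.06,b*.06,0])).round(4) for a in(1,-1) for b in(1,-1)])
print("top knob",ray(c,s((220,291)),.114))
hsv=cv2.cvtColor(c["pixels"],cv2.COLOR_BGR2HSV)[200:222,320:342]
v,u=np.nonzero((hsv[...,0]>=24)&(hsv[...,0]<36)&(hsv[...,1]>180)); print(len(u),u.mean()+320,v.mean()+200,ray(c,(u.mean()+320,v.mean()+200),.074))
g=c["pixels"][226:240,260:278].sum(2)//3;print(g)
```

```text
pin [ 0.42149501 -0.13325332  0.074     ] hole [0.51180307 0.07719938 0.077     ]
screw [0.59288855 0.17740203 0.077     ]
screw [0.45446668 0.07985016 0.077     ]
screw [0.47524374 0.19764784 0.077     ]
[[0.60674389 0.18893078 0.077     ]
 [0.43236681 0.07942855 0.077     ]
 [0.44838085 0.23973341 0.077     ]]
[array([0.5955, 0.1732, 0.077 ]), array([0.5746, 0.0551, 0.077 ]), array([0.4774, 0.1941, 0.077 ]), array([0.4565, 0.076 , 0.077 ])]
top knob [0.52260965 0.12807923 0.114     ]
21 330.1904761904762 208.33333333333334 [ 0.42382693 -0.13785525  0.074     ]
[[ 95 143 214 236 236 229 221 212 200 189 184 179 178 188 199 199 195 197]
 [ 65 125 217 244 247 244 239 232 220 205 197 194 192 197 202 201 197 199]
 [ 53 103 191 239 248 249 248 246 242 237 233 227 220 217 215 210 205 204]
 [ 39  71 152 229 248 250 250 249 249 249 248 245 241 236 232 226 218 210]
 [ 27  50 131 224 247 249 249 249 250 250 250 249 248 247 245 241 233 224]
 [ 18  42 127 223 247 248 244 245 246 246 244 246 248 249 249 248 246 242]
 [ 17  41 128 224 247 246 235 224 222 222 226 237 246 249 250 251 250 250]
 [ 17  41 129 225 248 247 236 218 204 207 221 239 247 250 251 251 251 251]
 [ 15  41 129 225 248 249 246 239 236 237 241 247 250 251 251 251 251 250]
 [ 16  41 128 224 247 250 249 248 248 248 249 250 251 251 250 250 250 250]
 [ 15  38 123 222 247 250 250 250 250 250 251 251 251 250 250 250 250 250]
 [ 15  32 114 215 245 249 250 250 250 251 251 250 250 250 250 250 250 250]
 [ 17  29  91 181 238 249 250 250 250 250 250 250 250 250 250 250 250 250]
 [ 21  30  64 143 228 248 250 250 250 250 250 250 250 250 250 250 250 250]]
```

```bash
cat > r.py <<'E'
from h import *
from scipy.optimize import least_squares
L=np.array([[a*.06,b*.06,.077] for a in(1,-1) for b in(1,-1)])
def cents(c,pts,r):
    g=cv2.cvtColor(c["pixels"],cv2.COLOR_BGR2GRAY).astype(float); o=[]
    for q in proj(c,pts):
        u,v=np.rint(q).astype(int); w=g[v-r:v+r+1,u-r:u+r+1]; w=np.clip(np.percentile(w,60)-12-w,0,None)
        Y,X=np.mgrid[v-r:v+r+1,u-r:u+r+1]; o.append([(w*X).sum()/w.sum(),(w*Y).sum()/w.sum()])
    return np.array(o)
def T(p,L): return L@Ro.from_euler('z',p[2]).as_matrix().T+[p[0],p[1],0]
p0=[.526,.1246,np.radians(-10.05)]; data=[]
hl=np.array([[0,-.056,.077]])
for n in("top","side"):
    c=bot.read_camera(n); k=[0,1,2,3] if n=="top" else [0,2,3]
    m=cents(c,T(p0,L[k]),3); h=cents(c,T(p0,hl),3)[0]
    f=lambda p:(proj(c,T(p,L[k]))-m).ravel(); s=least_squares(f,p0,x_scale=[.01,.01,.1]); data.append((c,k,m))
    print(n,s.x[:2].round(4),np.degrees(s.x[2]).round(2),s.fun.round(2),"lock",T(s.x,hl)[0].round(4),"direct",ray(c,h,.077).round(4))
f=lambda p:np.concatenate([(proj(c,T(p,L[k]))-m).ravel() for c,k,m in data]); s=least_squares(f,p0,x_scale=[.01,.01,.1]); print(s.x,T(s.x,hl))
E
python3 r.py; python3 -c "
from h import *
go(.424,-.138,.072,-10)"
```

```text
top [0.5254 0.1246] -9.93 [ 0.04  0.01  0.01 -0.08 -0.18  0.    0.13  0.07] lock [0.5157 0.0694 0.077 ] direct [0.5151 0.0721 0.077 ]
side [0.5249 0.1267] -9.75 [ 0.25  0.02  0.09 -0.29 -0.35  0.4 ] lock [0.5154 0.0715 0.077 ] direct [0.5119 0.0758 0.077 ]
[ 0.52540535  0.12512933 -0.17307571] [[0.51576143 0.06996598 0.077     ]]
shift [-0.0022 -0.0025  0.0703] turn 0.0011 | y ang -9.94 tilt 0.26 q6 -0.191 pos [ 0.4265 -0.1362  0.1423]
```

```bash
python3 -c "
from h import *
for i in range(4):
  s=bot.read_state();print(s['time'],s['tool_pos'].round(4),s['joint_vel'].round(3),s['wrist_force'].round(2));bot.read_camera('top')
go(.424,-.138,.072,-10)"
```

```text
2.575 [ 0.4265 -0.1362  0.1423] [-0.001  0.001  0.004 -0.001 -0.004  0.001] [-0.38 -0.22 -1.1 ]
2.625 [ 0.4264 -0.1362  0.1421] [-0.003  0.003  0.009  0.001 -0.003 -0.002] [ 0.15  0.72 -0.72]
2.675 [ 0.4261 -0.1361  0.1418] [-0.005  0.005  0.01  -0.001 -0.001  0.   ] [-0.02  0.01  0.53]
2.725 [ 0.4257 -0.1361  0.1414] [-0.004  0.005  0.01   0.002 -0.001  0.   ] [0.82 0.46 0.65]
shift [-0.0021 -0.0012  0.069 ] turn 0.0004 | y ang -9.98 tilt 0.13 q6 -0.191 pos [ 0.4254 -0.1361  0.141 ]
```

>>> play_rows(steps=[-0.001, -0.0005, 0.015, 0, -0.002, -0.001, 0.03, 0, -0.002, -0.001, 0.04, 0, -0.002, -0.001, 0.04, 0, -0.002, -0.001, 0.04, 0, -0.002, -0.001, 0.04, 0])

```text
time: 3.52
tool_pos: [0.4237, -0.1382, 0.1003]
tcp_rot: [2.406, 2.018, 0.001]
wrist_force: [-0.4, 0.6, -0.3]
width: 0.61
grip_force: 0.0
```

```bash
python3 -c "
from h import *
go(.424,-.138,.072,-10)"
```

```text
shift [0.0003 0.0002 0.0283] turn -0.0005 | y ang -10.03 tilt 0.06 q6 -0.196 pos [ 0.4237 -0.1382  0.1003]
```

>>> play_rows(steps=[0, 0, 0.01, 0, 0, 0, 0.02, 0, 0, 0, 0.027, 0, 0, 0, 0.027, 0, 0, 0, 0.027, 0])

```text
time: 4.15
tool_pos: [0.4233, -0.138, 0.0727]
tcp_rot: [-2.407, -2.019, 0.0]
wrist_force: [-0.0, -0.0, 0.4]
width: 0.608
grip_force: 0.0
```

>>> play_rows(steps=[0, 0, 0, 0, 0, 0, 0, 0, 0, 0, 0, 0, 0, 0, 0, 0, 0, 0, 0, 0, 0, 0, 0, 0], jaw=230, grip_force=30)

```text
time: 4.9
tool_pos: [0.4235, -0.1381, 0.0731]
tcp_rot: [2.407, 2.019, 0.0]
wrist_force: [-0.2, -0.2, 3.9]
width: 0.219
grip_force: 29.4
```

```bash
python3 -c "
from h import *
go(.424,-.138,.072,-10);s=bot.read_state();print(s['wrist_force'],s['torque'],s['width']*85)"
```

```text
shift [0.0002 0.0004 0.0011] turn -0.0004 | y ang -10.02 tilt 0.03 q6 -0.196 pos [ 0.4235 -0.1381  0.0731]
[-0.23980798 -0.20569957  3.94626203] [ 0.02023805  0.08809554 -0.03376324] 18.596934027335642
```

>>> play_rows(steps=[0, 0, -0.01, 0, 0, 0, -0.03, 0, 0, 0, -0.06, 0, 0, 0, -0.1, 0, 0, 0, -0.12, 0, 0, 0, -0.12, 0])

```text
time: 5.65
tool_pos: [0.4244, -0.1385, 0.1948]
tcp_rot: [2.404, 2.016, 0.003]
wrist_force: [0.1, 0.6, -0.1]
width: 0.221
grip_force: 29.6
```

```bash
python3 -c "
from h import *
go(.5157,.070,.17,-10)"
```

```text
shift [0.2212 0.0535 0.0249] turn -0.0004 | y ang -10.03 tilt 0.25 q6 -0.196 pos [ 0.4244 -0.1385  0.1948]
```

>>> play_rows(steps=[0.03, 0.007, 0, 0, 0.08, 0.019, 0, 0, 0.13, 0.031, 0.005, 0, 0.18, 0.043, 0.015, 0, 0.21, 0.051, 0.025, 0, 0.2215, 0.0535, 0.025, 0, 0.2215, 0.0535, 0.025, 0, 0.2215, 0.0535, 0.025, 0, 0.2215, 0.0535, 0.025, 0, 0.2215, 0.0535, 0.025, 0])

```text
time: 6.9
tool_pos: [0.5144, 0.0701, 0.1681]
tcp_rot: [2.408, 2.017, 0.001]
wrist_force: [-0.0, 0.9, 0.2]
width: 0.219
grip_force: 29.6
```

Run:
```python
from h import *
c=bot.read_camera("side");p=c["pixels"]
go(.5157,.070,.17,-10)
X=bot.read_state()["tool_pos"]; 
print("proj tip",proj(c,[X-[0,0,.063],X-[0,0,.043],[.5157,.07,.077]]))
cv2.imwrite("pics/s2.png",cv2.resize(p[180:255,220:320],None,fx=8,fy=8,interpolation=cv2.INTER_CUBIC))
```

```text
shift [ 0.0001  0.0012 -0.0019] turn -0.0015 | y ang -10.08 tilt 0.03 q6 0.264 pos [0.5145 0.0702 0.1681]
proj tip [[268.61406977 221.57152808]
 [268.52297427 214.60140017]
 [268.35894264 231.06485758]]
```

View pics/s2.png

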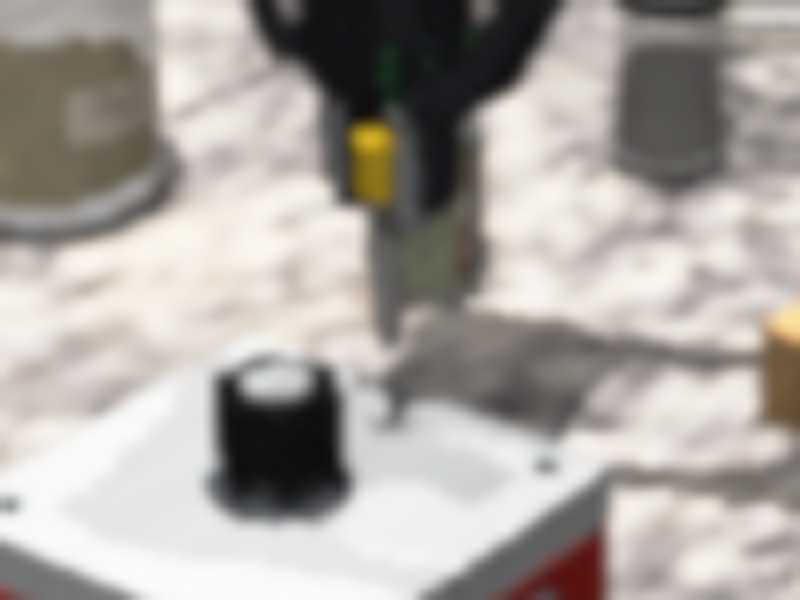

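>>> play_rows(steps=[0, 0.001, 0.008, 0, 0, 0.001, 0.016, 0, 0, 0.001, 0.022, 0, 0, 0.001, 0.024, 0, 0, 0.001, 0.026, 0, 0, 0.001, 0.028, 0, 0, 0.001, 0.03, 0])

```text
time: 7.82
tool_pos: [0.5156, 0.0706, 0.1379]
tcp_rot: [2.407, 2.019, 0.001]
wrist_force: [0.6, -0.1, -0.1]
width: 0.216
grip_force: 29.6
```

```bash
python3 -c "
from h import *
go(.5156,.070,.13,-10);s=bot.read_state();print(s['wrist_force'],s['torque'])"
```

```text
shift [-0.0006  0.0001  0.0079] turn -0.0004 | y ang -10.02 tilt 0.03 q6 0.263 pos [0.5156 0.0706 0.1379]
[ 0.59816104 -0.11395617 -0.0903764 ] [-0.08518348 -0.01575843  0.01528495]
```

>>> play_rows(steps=[-0.0005, 0, 0.001, 0, -0.0005, 0, 0.002, 0, -0.0005, 0, 0.003, 0, -0.0005, 0, 0.004, 0])

```text
time: 8.32
tool_pos: [0.5154, 0.07, 0.1338]
tcp_rot: [2.407, 2.019, -0.0]
wrist_force: [0.2, -1.6, -1.3]
width: 0.22
grip_force: 29.6
```

>>> play_rows(steps=[0, 0, 0.001, 0, 0, 0, 0.002, 0, 0, 0, 0.003, 0, 0, 0, 0.004, 0])

```text
time: 8.82
tool_pos: [0.5154, 0.0701, 0.1297]
tcp_rot: [2.407, 2.019, -0.0]
wrist_force: [0.6, 0.1, 0.7]
width: 0.217
grip_force: 29.7
```

>>> play_rows(steps=[0, 0, 0.0015, 0, 0, 0, 0.003, 0, 0, 0, 0.0045, 0, 0, 0, 0.006, 0, 0, 0, 0.0075, 0, 0, 0, 0.009, 0])

```text
time: 9.57
tool_pos: [0.5154, 0.0701, 0.1207]
tcp_rot: [2.407, 2.019, -0.0]
wrist_force: [0.6, -1.6, -0.2]
width: 0.222
grip_force: 29.7
```

>>> play_rows(steps=[0, 0, 0, 0, 0, 0, 0, 0, 0, 0, 0, 0, 0, 0, 0, 0, 0, 0, 0, 0], jaw=115)

```text
time: 10.2
tool_pos: [0.5154, 0.0702, 0.1208]
tcp_rot: [-2.407, -2.019, -0.0]
wrist_force: [0.3, -0.2, 0.0]
width: 0.545
grip_force: 0.0
```

>>> play_rows(steps=[0, 0, -0.01, 0, 0, 0, -0.03, 0, 0, 0, -0.06, 0, 0, 0, -0.08, 0, 0, 0, -0.08, 0, 0, 0, -0.08, 0])

```text
time: 10.95
tool_pos: [0.515, 0.0701, 0.2003]
tcp_rot: [-2.407, -2.019, 0.001]
wrist_force: [0.3, -0.5, -1.1]
width: 0.548
grip_force: 0.0
```

Run:
```python
from h import *
c=bot.read_camera("side");p=c["pixels"]
print("proj tip.056 head bot/top",proj(c,[[.5157,.07,.11],[.5157,.07,.13]]))
cv2.imwrite("pics/s3.png",cv2.resize(p[170:245,220:320],None,fx=8,fy=8,interpolation=cv2.INTER_CUBIC))
m=Ro.from_euler('z',-9.95,degrees=True).as_matrix(); k=np.array([.5156,.07])+(m@[0,.056,0])[:2]; print(k)
go(k[0],k[1],.20,-10);
```

```text
proj tip.056 head bot/top [[268.20602501 219.75859645]
 [268.11170606 212.76516695]]
[0.52527617 0.1251577 ]
shift [ 0.0561  0.0009 -0.0003] turn -0.0005 | y ang -10.03 tilt 0.1 q6 0.262 pos [0.5146 0.07   0.1998]
```

View pics/s3.png

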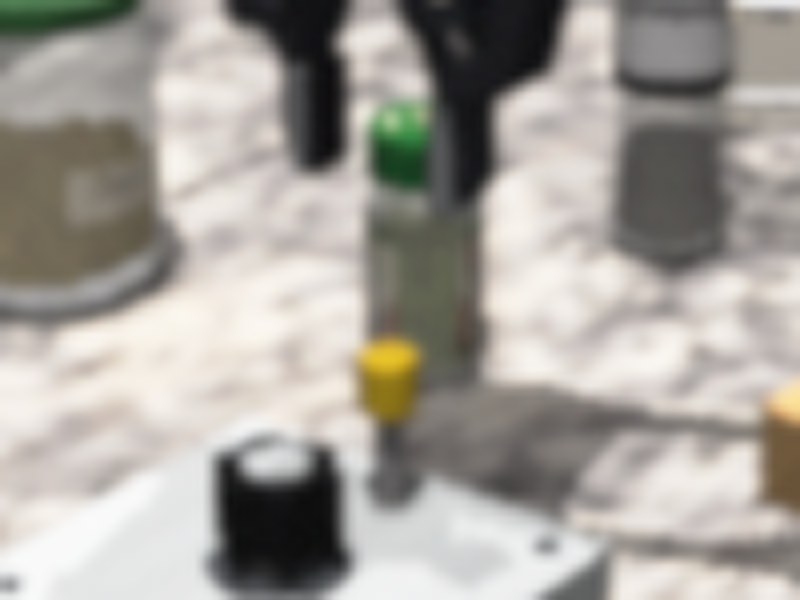

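Run:
```python
from h import *
c=bot.read_camera("top")
g=cv2.cvtColor(cv2.imread("pics/top0.png"),cv2.COLOR_BGR2GRAY).astype(np.float32)
for z in(.114,.1):
  for off in((0,0),(.001,0),(0,.001),(-.001,0),(0,-.001)):
    th=np.radians(np.arange(0,360,2)); 
    f=0
    for r in(.019,.020,.021,.022,.023,.024):
        X=np.c_[.5253+off[0]+r*np.cos(th),.1252+off[1]+r*np.sin(th),np.full(th.size,z)]
        P=proj(c,X).astype(np.float32); v=cv2.remap(g,P[:,:1],P[:,1:],cv2.INTER_CUBIC)[:,0]
        f+=(v*np.exp(-6j*th)).mean()
    # dark lobes: brightness minimum
    print(z,off,abs(f).round(1),"lobe at",(np.degrees(np.angle(-f))/-6%60).round(1))
```

```text
0.114 (0, 0) 41.6 lobe at 11.3
0.114 (0.001, 0) 32.9 lobe at 14.1
0.114 (0, 0.001) 27.0 lobe at 10.0
0.114 (-0.001, 0) 49.5 lobe at 9.4
0.114 (0, -0.001) 52.6 lobe at 12.0
0.1 (0, 0) 66.7 lobe at 9.8
0.1 (0.001, 0) 62.9 lobe at 11.3
0.1 (0, 0.001) 59.6 lobe at 8.9
0.1 (-0.001, 0) 65.8 lobe at 8.5
0.1 (0, -0.001) 65.8 lobe at 10.5
```

>>> play_rows(steps=[0.02, 0, 0, -0.1, 0.04, 0.001, 0, -0.25, 0.056, 0.001, 0, -0.4, 0.056, 0.001, 0, -0.55, 0.056, 0.001, 0, -0.7, 0.056, 0.001, 0, -0.85, 0.056, 0.001, 0, -0.873, 0.056, 0.001, 0, -0.873], jaw=65)

```text
time: 12.05
tool_pos: [0.5257, 0.125, 0.2001]
tcp_rot: [-1.33, -2.845, 0.001]
wrist_force: [-0.4, -0.1, -0.1]
width: 0.747
grip_force: 0.0
```

```bash
python3 -c "
from h import *
go(.5253,.1252,.101,40)"
```

```text
shift [ 0.0004 -0.0001  0.0991] turn -0.0023 | y ang 39.87 tilt 0.07 q6 -0.509 pos [0.5257 0.125  0.2001]
```

>>> play_rows(steps=[0, 0, 0.02, 0, 0, 0, 0.045, 0, 0, 0, 0.065, 0, 0, 0, 0.08, 0, 0, 0, 0.09, 0, 0, 0, 0.097, 0, 0, 0, 0.099, 0, 0, 0, 0.099, 0])

```text
time: 13.05
tool_pos: [0.5264, 0.1251, 0.1021]
tcp_rot: [1.328, 2.847, 0.001]
wrist_force: [-0.2, -1.0, 0.5]
width: 0.745
grip_force: 0.0
```

>>> play_rows(steps=[0, 0, 0, 0, 0, 0, 0, 0, 0, 0, 0, 0, 0, 0, 0, 0, 0, 0, 0, 0], jaw=150, grip_force=25)

```text
time: 13.68
tool_pos: [0.5265, 0.1251, 0.1025]
tcp_rot: [1.328, 2.846, 0.001]
wrist_force: [-0.8, -0.4, 4.7]
width: 0.459
grip_force: 25.1
```

```bash
cat > k.py <<'E'
from h import *
c=bot.read_camera("side");bot.read_camera("side");s=bot.read_state()
h=cv2.cvtColor(c["pixels"],cv2.COLOR_BGR2HSV)[205:240,255:285]
v,u=np.nonzero((h[...,0]>=22)&(h[...,0]<36)&(h[...,1]>170))
print("yellow",len(u),(u.mean()+255).round(2) if len(u) else 0,(v.mean()+205).round(2) if len(u) else 0,"F",s["wrist_force"].round(1),"T",s["torque"].round(3),"w",s["width"]*85,s["grip_force"],s["time"])
go(.5253,.1252,.101)
E
python3 k.py
```

```text
yellow 2 267.5 214.0 F [-1.5 -0.4  5.7] T [-0.196  0.279 -0.125] w 39.12972556273109 25.12771725654602 13.775
shift [ 0.0009 -0.0009  0.0015] turn 0.0 | y ang 39.99 tilt 0.05 q6 -0.511 pos [0.5265 0.1251 0.1025]
```

>>> play_rows(steps=[0, 0, 0, 0.06, 0, 0, 0, 0.12, 0, 0, 0, 0.18, 0, 0, 0, 0.24, 0, 0, 0, 0.3, 0, 0, 0, 0.36, 0, 0, 0, 0.42, 0, 0, 0, 0.42])

```text
time: 14.78
tool_pos: [0.5257, 0.1247, 0.1025]
tcp_rot: [-1.892, -2.507, 0.002]
wrist_force: [-4.0, -2.8, 7.6]
width: 0.461
grip_force: 24.8
```

```bash
cat >> k.py <<'E'
c=bot.read_camera("top")
h=cv2.cvtColor(c["pixels"],cv2.COLOR_BGR2HSV)[200:225,245:270]
v,u=np.nonzero((h[...,0]>=24)&(h[...,0]<36)&(h[...,1]>110)); print("top yellow",len(u),len(u) and (u.mean()+245,v.mean()+200))
E
python3 k.py
```

```text
yellow 11 268.09 214.36 F [-3.9 -2.5  7.4] T [-0.356  0.573  0.052] w 38.88877141075408 24.847190380096436 14.875
shift [ 0.0006 -0.0002  0.0014] turn 0.0 | y ang 15.95 tilt 0.07 q6 -0.091 pos [0.5257 0.1247 0.1024]
top yellow 22 (np.float64(255.63636363636363), np.float64(209.95454545454547))
```

>>> play_rows(steps=[0, 0, 0, 0.02, 0, 0, 0, 0.04, 0, 0, 0, 0.06, 0, 0, 0, 0.08, 0, 0, 0, 0.1])

```text
time: 15.55
tool_pos: [0.5255, 0.1247, 0.1024]
tcp_rot: [-2.015, -2.41, 0.002]
wrist_force: [-4.1, -1.3, 8.9]
width: 0.457
grip_force: 24.8
```

```bash
python3 k.py
```

```text
yellow 12 268.17 214.58 F [-4.7 -2.1  8.5] T [-0.353  0.671  0.077] w 38.655293789295165 24.813982844352722 15.65
shift [ 0.0006 -0.0001  0.0014] turn 0.0 | y ang 10.2 tilt 0.1 q6 0.01 pos [0.5255 0.1246 0.1024]
top yellow 18 (np.float64(256.0), np.float64(209.5))
```

>>> play_rows(steps=[0, 0, 0, 0.02, 0, 0, 0, 0.04, 0, 0, 0, 0.06, 0, 0, 0, 0.08, 0, 0, 0, 0.1])

```text
time: 16.32
tool_pos: [0.5253, 0.1246, 0.1025]
tcp_rot: [-2.133, -2.306, 0.003]
wrist_force: [-5.3, -1.9, 8.7]
width: 0.457
grip_force: 24.8
```

```bash
python3 k.py
```

```text
yellow 11 268.09 214.36 F [-5.4 -2.3  8.4] T [-0.362  0.751  0.056] w 39.44645348615572 24.8699551820755 16.425
shift [0.0006 0.0001 0.0014] turn 0.0 | y ang 4.47 tilt 0.12 q6 0.11 pos [0.5253 0.1246 0.1024]
top yellow 13 (np.float64(256.15384615384613), np.float64(210.07692307692307))
```

>>> play_rows(steps=[0.0005, 0, 0, 0.02, 0.0005, 0, 0, 0.04, 0.0005, 0, 0, 0.06, 0.0005, 0, 0, 0.08, 0.0005, 0, 0, 0.1])

```text
time: 17.1
tool_pos: [0.5251, 0.1247, 0.1024]
tcp_rot: [-2.246, -2.197, 0.005]
wrist_force: [-5.6, -4.0, 10.4]
width: 0.463
grip_force: 24.9
```

```bash
python3 k.py
```

```text
yellow 8 267.88 213.88 F [-6.7 -4.4  9.7] T [-0.629  0.853  0.118] w 38.863866591551776 24.969551861286163 17.2
shift [0.0005 0.0002 0.0014] turn 0.0 | y ang -1.25 tilt 0.17 q6 0.21 pos [0.525  0.1247 0.1024]
top yellow 21 (np.float64(255.9047619047619), np.float64(209.33333333333334))
```

>>> play_rows(steps=[-0.0005, -0.0005, 0, 0.02, -0.001, -0.001, 0, 0.04, -0.001, -0.001, 0, 0.06, -0.001, -0.001, 0, 0.08, -0.001, -0.001, 0, 0.1])

```text
time: 17.88
tool_pos: [0.5247, 0.1246, 0.1025]
tcp_rot: [-2.353, -2.081, 0.001]
wrist_force: [-3.8, -0.8, 7.6]
width: 0.456
grip_force: 24.7
```

```bash
python3 k.py
```

```text
yellow 0 0 0 F [-3.2 -1.   8.5] T [-0.178  0.613  0.131] w 39.052656165354215 24.685557782649994 17.975
shift [0.0007 0.0005 0.0015] turn 0.0 | y ang -7.0 tilt 0.04 q6 0.309 pos [0.5247 0.1246 0.1025]
top yellow 21 (np.float64(255.85714285714286), np.float64(209.61904761904762))
```

>>> play_rows(steps=[0, 0, 0, 0.02, 0, 0, 0, 0.04, 0, 0, 0, 0.06, 0, 0, 0, 0.08])

```text
time: 18.52
tool_pos: [0.5246, 0.1246, 0.1025]
tcp_rot: [-2.434, -1.985, 0.001]
wrist_force: [-4.6, -1.0, 8.4]
width: 0.464
grip_force: 24.7
```

```bash
python3 k.py
```

```text
yellow 0 0 0 F [-4.  -1.6  7.2] T [-0.185  0.669  0.092] w 38.78025108555258 24.733411073684692 18.625
shift [0.0007 0.0006 0.0015] turn 0.0 | y ang -11.58 tilt 0.06 q6 0.389 pos [0.5246 0.1246 0.1025]
top yellow 17 (np.float64(255.52941176470588), np.float64(209.52941176470588))
```

Torque has not risen, so the pin isn't caught yet. I'll go on.

>>> play_rows(steps=[0, -0.0005, 0, 0.02, 0, -0.0005, 0, 0.04, 0, -0.0005, 0, 0.06, 0, -0.0005, 0, 0.08, 0, -0.0005, 0, 0.1])

```text
time: 19.3
tool_pos: [0.5243, 0.1247, 0.1025]
tcp_rot: [-2.531, -1.861, 0.001]
wrist_force: [-2.9, -0.6, 7.0]
width: 0.461
grip_force: 24.7
```

```bash
python3 k.py
```

```text
yellow 0 0 0 F [-3.4 -0.7  7.8] T [-0.129  0.507  0.063] w 38.87410550044943 24.6778804063797 19.4
shift [0.0008 0.0008 0.0015] turn 0.0 | y ang -17.31 tilt 0.04 q6 0.489 pos [0.5243 0.1247 0.1025]
top yellow 21 (np.float64(255.9047619047619), np.float64(209.52380952380952))
```

>>> play_rows(steps=[0, 0, 0, 0.02, 0, 0, 0, 0.04, 0, 0, 0, 0.06, 0, 0, 0, 0.08, 0, 0, 0, 0.1])

```text
time: 20.08
tool_pos: [0.5241, 0.1247, 0.1025]
tcp_rot: [-2.62, -1.732, 0.001]
wrist_force: [-3.2, -0.9, 8.2]
width: 0.457
grip_force: 24.8
```

```bash
python3 k.py
```

```text
yellow 0 0 0 F [-4.5 -0.5  8.4] T [-0.083  0.642  0.036] w 38.71911965170359 24.796527922153473 20.175
shift [0.0009 0.0009 0.0015] turn 0.0 | y ang -23.04 tilt 0.06 q6 0.589 pos [0.5241 0.1247 0.1025]
top yellow 12 (np.float64(255.0), np.float64(210.0))
```

>>> play_rows(steps=[0, 0, 0, 0.02, 0, 0, 0, 0.04, 0, 0, 0, 0.06, 0, 0, 0, 0.08, 0, 0, 0, 0.1])

```text
time: 20.85
tool_pos: [0.5239, 0.1248, 0.1025]
tcp_rot: [-2.703, -1.599, 0.002]
wrist_force: [-3.6, -0.8, 8.2]
width: 0.46
grip_force: 24.8
```

```bash
python3 k.py
```

```text
yellow 1 269.0 227.0 F [-5.1 -0.4  9. ] T [-0.022  0.677  0.143] w 39.086575590238596 24.77471888065338 20.95
shift [0.001  0.0011 0.0014] turn 0.0 | y ang -28.77 tilt 0.09 q6 0.689 pos [0.5239 0.1249 0.1024]
top yellow 13 (np.float64(255.69230769230768), np.float64(212.23076923076923))
```

Run:
```python
from h import *
a=bot.read_camera("side")["pixels"][190:250,235:305]
b=bot.read_camera("top")["pixels"][180:240,215:285]
cv2.imwrite("pics/d1.png",cv2.resize(np.hstack([a,b]),None,fx=5.5,fy=5.5,interpolation=cv2.INTER_CUBIC))
```

```text
(no output)
```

View pics/d1.png

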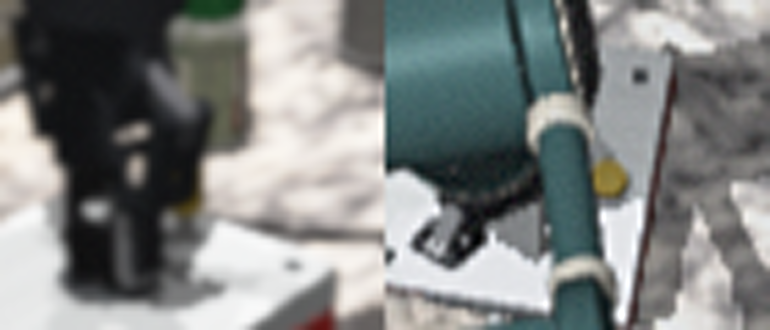

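>>> play_rows(steps=[0, 0, 0, 0, 0, 0, 0, 0, 0, 0, 0, 0, 0, 0, 0, 0], jaw=75)

```text
time: 21.6
tool_pos: [0.5245, 0.1247, 0.1015]
tcp_rot: [-2.704, -1.6, 0.0]
wrist_force: [-0.3, 0.4, -0.2]
width: 0.705
grip_force: 0.0
```

>>> play_rows(steps=[0, 0, -0.01, 0, 0, 0, -0.03, 0, 0, 0, -0.06, 0, 0, 0, -0.09, 0, 0, 0, -0.1, 0, 0, 0, -0.1, 0])

```text
time: 22.35
tool_pos: [0.5251, 0.1248, 0.2026]
tcp_rot: [2.703, 1.6, 0.003]
wrist_force: [-0.2, 0.1, -0.4]
width: 0.706
grip_force: 0.0
```

```bash
python3 k.py
python3 - <<'E'
from h import *
c=bot.read_camera("side")
print(proj(c,[[.5156,.07,z] for z in(.12,.102)]))
go(.5156,.0702,.20,-10)
E
```

```text
yellow 34 268.03 223.71 F [-0.  -0.2 -0.5] T [ 0.056  0.004 -0.02 ] w 60.05352920811814 0.0 22.45
shift [0.0014 0.0012 0.0996] turn 0.0 | y ang -28.76 tilt 0.11 q6 0.689 pos [0.5237 0.1246 0.2006]
top yellow 16 (np.float64(255.0625), np.float64(212.5))
[[268.19344449 216.28317548]
 [268.27759286 222.53393298]]
shift [-0.0514  0.0192  0.0002] turn -0.3275 | y ang -28.76 tilt 0.17 q6 0.689 pos [0.5235 0.1245 0.2001]
```

>>> play_rows(steps=[-0.015, 0.005, 0, -0.15, -0.03, 0.011, 0, -0.3, -0.05, 0.019, 0, -0.328, -0.0514, 0.0192, 0, -0.328, -0.0514, 0.0192, 0, -0.328, -0.0514, 0.0192, 0, -0.328, -0.0514, 0.0192, 0, -0.328], jaw=255)

```text
time: 23.42
tool_pos: [0.5167, 0.0709, 0.2017]
tcp_rot: [-2.405, -2.021, -0.0]
wrist_force: [0.2, -0.8, -0.2]
width: 0.001
grip_force: 0.0
```

```bash
python3 -c "
from h import *
go(.5156,.0702,.14,-10);s=bot.read_state();print(s['width'],s['wrist_force'])"
```

```text
shift [-0.0009 -0.0009  0.0617] turn 0.0011 | y ang -9.94 tilt 0.01 q6 0.262 pos [0.5167 0.0709 0.2017]
0.0005219967684549628 [ 0.24344092 -0.84534355 -0.20614626]
```

>>> play_rows(steps=[0, 0, 0.015, 0, -0.0005, -0.0005, 0.03, 0, -0.0005, -0.0005, 0.045, 0, -0.0005, -0.0005, 0.055, 0, -0.0005, -0.0005, 0.062, 0, -0.0005, -0.0005, 0.062, 0, -0.0005, -0.0005, 0.062, 0])

```text
time: 24.3
tool_pos: [0.5165, 0.07, 0.1403]
tcp_rot: [2.406, 2.02, 0.001]
wrist_force: [-0.2, -1.3, -0.8]
width: 0.001
grip_force: 0.0
```

>>> play_rows(steps=[0, 0, 0.002, 0, 0, 0, 0.004, 0, 0, 0, 0.006, 0, 0, 0, 0.008, 0, 0, 0, 0.01, 0])

```text
time: 24.92
tool_pos: [0.516, 0.07, 0.1296]
tcp_rot: [2.406, 2.02, -0.0]
wrist_force: [0.9, -0.0, 0.1]
width: 0.001
grip_force: 0.0
```

>>> play_rows(steps=[0, 0, 0.001, 0, 0, 0, 0.002, 0, 0, 0, 0.003, 0, 0, 0, 0.004, 0, 0, 0, 0.005, 0])

```text
time: 25.55
tool_pos: [0.5163, 0.0699, 0.125]
tcp_rot: [2.406, 2.02, 0.001]
wrist_force: [0.3, -1.1, 4.3]
width: 0.001
grip_force: 2.4
```

>>> play_rows(steps=[0, 0, 0.001, 0, 0, 0, 0.002, 0, 0, 0, 0.003, 0, 0, 0, 0.004, 0, 0, 0, 0.005, 0])

```text
time: 26.18
tool_pos: [0.5162, 0.0699, 0.1198]
tcp_rot: [2.406, 2.02, 0.0]
wrist_force: [0.8, -2.6, 4.9]
width: 0.001
grip_force: 2.5
```

>>> play_rows(steps=[0, 0, 0.001, 0, 0, 0, 0.002, 0, 0, 0, 0.003, 0, 0, 0, 0.004, 0])

```text
time: 26.68
tool_pos: [0.5163, 0.0698, 0.1158]
tcp_rot: [2.406, 2.02, 0.0]
wrist_force: [0.2, -1.4, 5.7]
width: 0.0
grip_force: 2.6
```

>>> play_rows(steps=[0, 0, 0.0007, 0, 0, 0, 0.0014, 0, 0, 0, 0.002, 0])

```text
time: 27.05
tool_pos: [0.5164, 0.0697, 0.1142]
tcp_rot: [2.405, 2.02, 0.0]
wrist_force: [-0.6, -3.5, 10.0]
width: 0.001
grip_force: 4.7
```

>>> play_rows(steps=[0, 0, 0.0004, 0, 0, 0, 0.0004, 0])

```text
time: 27.3
tool_pos: [0.5165, 0.0696, 0.1142]
tcp_rot: [2.405, 2.02, 0.0]
wrist_force: [-1.6, -3.7, 8.8]
width: -0.003
grip_force: 4.6
```

Stopped moving down at the expected height (0.114) with rising force: the head is home. Now I'll retreat and check.

>>> play_rows(steps=[0, 0, -0.01, 0, 0, 0, -0.04, 0, 0, 0, -0.08, 0, 0, 0, -0.12, 0, 0, 0, -0.12, 0, 0, 0, -0.12, 0])

```text
time: 28.05
tool_pos: [0.5151, 0.0702, 0.2323]
tcp_rot: [-2.405, -2.019, 0.002]
wrist_force: [-0.1, 0.0, -0.0]
width: 0.004
grip_force: 0.0
```

Run:
```python
from h import *
c=bot.read_camera("side");p=c["pixels"]
h=cv2.cvtColor(p,cv2.COLOR_BGR2HSV)[205:245,255:285]
v,u=np.nonzero((h[...,0]>=22)&(h[...,0]<36)&(h[...,1]>170));print(len(u),u.mean()+255,v.mean()+205,proj(c,[[.5156,.07,.087]]))
cv2.imwrite("pics/f.png",cv2.resize(p[180:255,220:320],None,fx=8,fy=8,interpolation=cv2.INTER_CUBIC))
```

```text
37 268.2972972972973 228.32432432432432 [[268.34695279 227.67712279]]
```

View pics/f.png

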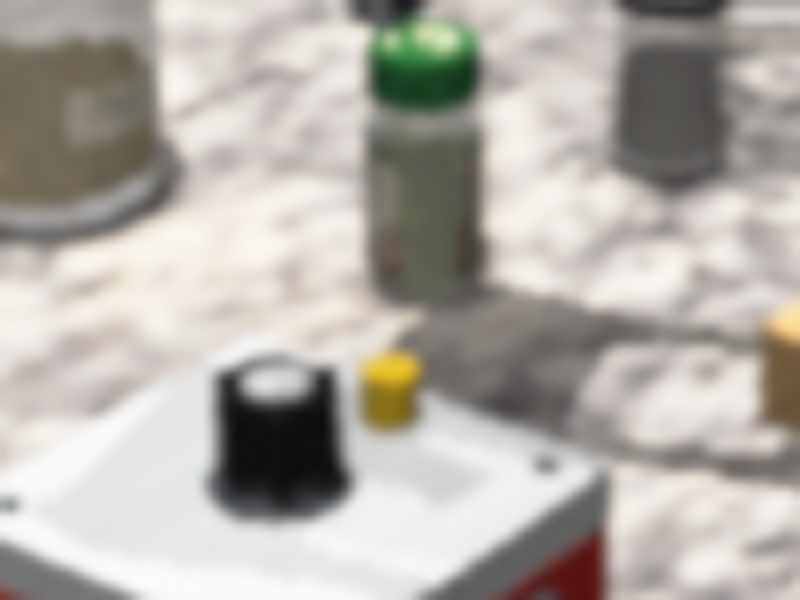

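The picture shows the yellow head at about (390,390) in the crop, sitting on the plate, upright. Its centre at row 228.3 matches the 227.7 expected for fully home.

```bash
python3 -c "
from workcell import bot
print(bot.finish_job())"
```

```text
the job is handed in; nothing more can be done
None
```

I handed the job in at about 28 s: the pin stood on the collar, dropped through after about 69° of clockwise knob turn, and was pressed home with about 10 N; the last picture shows its head on the plate, but the hand-in gave no verdict.

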